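Fold the tool tray's lid right over onto its rest arms

ROBOT

A 7-joint arm with a two-finger parallel gripper is mounted at the origin on the work surface; the furniture and walls round the work are solid. World frame = base frame: x ahead of the robot, y to its left, z up, the work surface at z = 0. Lengths are in m, angles in rad, forces in N, time in s.
With the tool pointing down it reaches from about 0.425 to 1.025 m from the base axis. Payload 9.4 kg.
Tool frame: the origin (TCP) lies at the very end of the fingers, on their centre line; the grasp point (between the pads) lies 19 mm behind it; z points along the fingers, y is the line along which they close (so a half turn about z gives the same grasp; the last joint's range is limited). The gripper opens to 85 mm and grips with 20 to 120 N. Pads are 22 mm wide; open, the fingers measure 114 mm over their backs; the gripper's body (76 mm by 85 mm) begins 54 mm behind the grasp point. The pads swing forward as they close: fully open they stand 13 mm farther back than shut.
Start: joints at [1.121, 0.599, -0.003, 1.599, 0.002, 0.943, -0.08], TCP at [0.264, -0.675, 0.231] pointing down, gripper open.
Joint ranges: [-2.57, 2.57], [-0.35, 1.97], [-1.29, 1.29], [0.11, 2.56], [-1.05, 4.19], [0.11, 1.86], [-2.63, 2.63]. Speed limits (rad/s): [2.22, 2.22, 3.01, 3.01, 3.14, 3.14, 3.14].

INTERFACE

Orientations are given as a rotation vector (axis times angle).
In Python, from rig import sensors, viewer, workorder gives the robot as it stands.
- The arm moves only by the tool apply_moves, never from a script. Its argument "moves" is text: rows parted by semicolons, each of 7 numbers parted by spaces: the turn, a rotation vector about the tool's x, y, z in rad, then the shift along the tool's x, y, z in cm, then the finger opening in cm, from 0 to 8.54. In form: wx wy wz tx ty tz jaw; .... A call has 1 to 10 rows; each row shifts and turns the commanded pose from where the row before left it, along the tool's axes as they then stand; what a row does not reach is not made up. A row lasts 1/12 s, in which the tool goes at most 41.7 mm and 7.16 degrees, less where a joint would pass 70% of its speed; a pose out of reach is approached as far as the arm can. A call with a gripper value outside its range is refused whole. The fingers move at their own pace and stop on an object; "squeeze" is the grip in N (left out, the last holds). Time passes only in rows, so rows that do not move let the fingers close. It gives the time, the measured TCP pose, the force, the opening and the grip force at its end, in the units of the state.
- sensors.get_state(): the state, without advancing time (a new reading comes with each control period).
- viewer.read_camera(name): name is "scene" or "top" or "wrist"; returns a dict with "color" (400x640x3 uint8, red, green, blue), "z_map" (400x640 float32, m along the optical axis (not along the pixel's ray), 0 where there is no reading), "mtx" (3x3 intrinsics, pixels), "pose" (4x4, takes a point from camera to world coordinates); the wrist camera has in their place "hand_eye" (4x4, takes a point from camera to tool coordinates, whose origin is the TCP and whose axes are the flange's). Camera axes: x right, y down, z forward; pixel columns grow to the right and rows downward; lengths in m; the calibration is good to about 2 mm. A picture is of the moment at which its call begins: read the wrist's pose just before it.
- workorder.hand_in(): hands the job in; it is judged then, once.
The state is a dict: "t": time; "joint_pos": joint angles; "qd": joint speeds; "effort": joint torques, N m; "ee_pos": TCP position; "ee_rot": TCP orientation; "contact_force": force on the tool from outside, world axes, zero at the start; "ft_torque": the same for the moment, N m; "opening": finger opening in m; "finger_force": force on a finger pad.
Only numpy, scipy, OpenCV 4.12 (cv2) and the standard library are available. Lean on these libraries where they do the work, as an engineer would, in place of code of your own. Each camera call takes 0.05 s, during which the arm holds its last target. There are 200 camera calls.

TASK

Swing the tool tray's closed lid up until it stands upright and let it stand there on its stiff hinge by itself. Then take it again by the pull on its other face, the one that was inside the tray, and lower it gently, never letting it drop, until it lies level on the two rest arms; let go. Leave the other things on the bench and in the tray where they are.

Things in the scene. Friction and masses are not known exactly. Their poses are not given: they have to be found in the camera images.
- tray: Open plywood tool tray, fixed to the bench, about 75 mm high. Its origin is on the bench directly below the hinge line; its x axis runs along the hinge line, its z axis up. The tray box (140 mm along x, 9 mm walls and floor) reaches from y = +4 to y = +134 mm; on the other side two wooden rest arms, 14 mm wide, at x = -50 and +50 mm, reach to y = -88 mm and carry the lid when it is folded over.
- hinge (a point): Middle of the lid's hinge line, 80 mm above the bench; same axes as the tray.
- lid (a joint): Angle of the plywood lid (140 mm along the hinge, 10 mm thick, reaches 134 mm from the hinge line, 0.25 to 0.45 kg with its pulls): 0 closed flat on the tray, 1.57 upright, 3.14 folded right over and level on the rest arms (a hard stop). It turns about the tray's +x axis, from the tray's +y side up and over to its -y side. The hinge is stiff: the lid stays by itself within about 0.2 rad of upright; farther over it falls, to either side.
- outer_pull_grip (a point): Grip point of the pull on the lid's outer face (on top when closed, below when folded over): a dark wooden upright tab, 12 mm thick along the hinge line, 20 mm wide, standing 38 mm off the face. The point is on the tab's axis, 27 mm off the face: at angle 0, 108 mm from the hinge line on the tray's +y side and 32 mm above it; it turns with the lid. Gripped across the 12 mm, the tab can turn between the finger pads.
- inner_pull_grip (a point): Grip point of an equal pull on the lid's inner face, back to back with the outer one: inside the tray when closed, and on top, 108 mm from the hinge line on the -y side and 32 mm above it, when folded over.
- rivet_tin: Small round cardboard-brown tin, 43 mm across, 21 mm high, lying in the tray; origin under its centre. Stays there.
- wood_peg: Whittled wooden peg, 16 x 68 x 16 mm, lying in the tray; origin under its centre. Stays there.
- beeswax: Grooved lump of beeswax, 30 x 50 x 20 mm, on the bench beside the tray's -x end; origin under its centre. Stays there.
- glue_bottle: White glue bottle, 42 mm wide, 126 mm high, standing at the left of the bench; origin under its centre. Stays there.
- thread_spool: Wooden spool of thread, 38 mm across, 50 mm high, standing at the left near side; origin under its centre. Stays there.
- bead_jar: Small glass jar with a knob lid, 44 mm across, 61 mm high, standing at the right of the bench; origin under its centre. Stays there.

How it is judged:
By the outcome, as a careful person would: the job done as asked, in the order asked, and still so for the second after the job is handed in, with the robot touching nothing.
It also fails if it takes over 48 s, if anything falls off the work surface, if the arm or the gripper's body presses on something with over 40 N, if the wrist force passes 120 N, or if a joint passes its speed limit or range.

## Working session

There is one attempt and no reset: what is moved stays moved. The work goes in short steps, Python scripts to look and compute and a tool call to move; the robot and the scene stay as the last step left them, time stands still between calls to the robot, and variables do not carry over. Pictures are saved under pics/ and viewed, at most 10 in all, crops included, and the job is handed in when it is done.

Besides the shell and the picture viewer there is one more tool, called after ">>>" as a command line: name --argument value ..., lists and objects as JSON in quotes. apply_moves: Moves the arm, as the interface text tells. Its arguments: {"type":"object","properties":{"moves":{"type":"string"},"squeeze":{"type":"number"}},"required":["moves"]}

```bash
mkdir -p pics; ls
python3 - <<'E'
from rig import sensors, viewer
import cv2,numpy as np
s=sensors.get_state();print({k:np.round(v,3).tolist() for k,v in s.items()})
for n in("scene","top"):
    c=viewer.read_camera(n);cv2.imwrite(f"pics/{n}0.png",c["color"][:,:,::-1]);np.savez(f"{n}0.npz",**c)
    print(n,np.round(c["pose"],3).tolist(),c["mtx"].tolist())
E
```

```text
pics
{'t': 0.0, 'joint_pos': [1.121, 0.6, -0.003, 1.6, 0.002, 0.943, -0.08], 'qd': [0.0, 0.0, -0.0, -0.001, 0.0, -0.0, -0.001], 'effort': [0.002, -77.644, 1.565, -25.801, 0.012, 0.009, 0.0], 'ee_pos': [0.264, -0.675, 0.23], 'ee_rot': [-3.086, -0.582, 0.001], 'contact_force': [-0.041, 0.258, -0.088], 'ft_torque': [0.004, -0.041, -0.011], 'finger_force': 0.0, 'opening': 0.085}
scene [[0.719, -0.347, 0.602, -0.257], [-0.695, -0.326, 0.641, -0.868], [-0.027, -0.879, -0.475, 0.625], [0.0, 0.0, 0.0, 1.0]] [[413.2106008539309, 0.0, 329.0218078673702], [0.0, 413.2106008539309, 198.80784871277166], [0.0, 0.0, 1.0]]
top [[0.013, -0.998, 0.055, 0.354], [-1.0, -0.011, 0.028, -0.17], [-0.028, -0.055, -0.998, 0.959], [0.0, 0.0, 0.0, 1.0]] [[398.31647491471784, 0.0, 317.666137228472], [0.0, 398.31647491471784, 202.5664035701294], [0.0, 0.0, 1.0]]
```

View pics/top0.png

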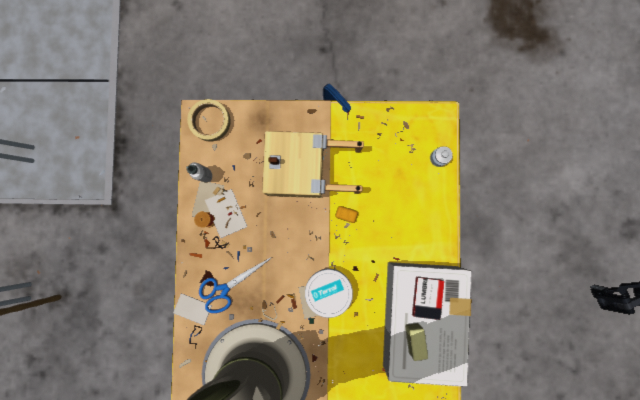

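View pics/scene0.png

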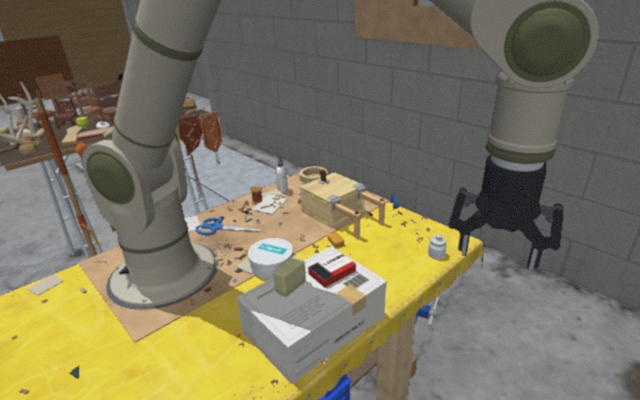

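The top view shows the lid at about (263–323, 132–195), with its hinge on the right and the rest arms toward world −y. The dark tab is near (276,160). So tray +y is roughly world +y. Next I'll measure these.

```bash
cat > h.py <<'E'
import numpy as np
def cloud(c,T=None):
    T=c["pose"] if T is None else T
    z=c["z_map"];v,u=np.indices(z.shape);K=c["mtx"]
    p=np.stack([(u-K[0,2])*z/K[0,0],(v-K[1,2])*z/K[1,1],z],-1)@T[:3,:3].T+T[:3,3]
    p[z==0]=np.nan;return p
E
python3 - <<'E'
import numpy as np,cv2
from h import cloud
from scipy.spatial.transform import Rotation as R
from rig import sensors
c=np.load("top0.npz");p=cloud(c)
P=p[100:230,240:380].reshape(-1,3);C=c["color"][100:230,240:380].reshape(-1,3).astype(int)
m=(P[:,2]>.078)&(P[:,2]<.092)
r=cv2.minAreaRect((P[m,:2]*1000).astype(np.float32));print("lid",r,cv2.boxPoints(r).tolist(),np.median(P[m,2]))
h=P[:,2]>.1;print("tab n",h.sum(),np.round(P[h],3).tolist())
a=(P[:,2]>.06)&(P[:,2]<.09)&(P[:,1]<np.nanmin(P[m,1])+.0);print("low",a.sum())
s=sensors.get_state();print(R.from_rotvec(s["ee_rot"]).as_matrix().round(3).tolist())
E
```

```text
lid ((491.1005554199219, -91.36182403564453), (138.75013732910156, 140.32208251953125), 88.41796112060547) [[419.0509338378906, -158.77342224121094], [559.3195190429688, -162.64747619628906], [563.150146484375, -23.950225830078125], [422.881591796875, -20.076171875]] 0.08490896235383494
tab n 66 [[0.497, -0.041, 0.12], [0.496, -0.043, 0.122], [0.497, -0.045, 0.12], [0.497, -0.047, 0.119], [0.497, -0.05, 0.122], [0.496, -0.052, 0.123], [0.496, -0.054, 0.123], [0.497, -0.056, 0.117], [0.495, -0.038, 0.117], [0.494, -0.041, 0.122], [0.495, -0.043, 0.119], [0.494, -0.046, 0.124], [0.495, -0.048, 0.12], [0.494, -0.05, 0.125], [0.494, -0.052, 0.125], [0.494, -0.055, 0.125], [0.494, -0.056, 0.122], [0.496, -0.057, 0.114], [0.492, -0.04, 0.124], [0.492, -0.042, 0.123], [0.491, -0.044, 0.126], [0.492, -0.045, 0.121], [0.492, -0.048, 0.122], [0.492, -0.05, 0.122], [0.492, -0.052, 0.123], [0.492, -0.054, 0.124], [0.492, -0.056, 0.122], [0.492, -0.058, 0.121], [0.49, -0.039, 0.122], [0.49, -0.042, 0.123], [0.49, -0.044, 0.122], [0.49, -0.046, 0.124], [0.49, -0.048, 0.123], [0.49, -0.05, 0.123], [0.49, -0.052, 0.122], [0.49, -0.054, 0.122], [0.49, -0.056, 0.123], [0.49, -0.058, 0.12], [0.493, -0.058, 0.104], [0.488, -0.041, 0.122], [0.488, -0.043, 0.12], [0.488, -0.046, 0.123], [0.488, -0.048, 0.12], [0.488, -0.05, 0.12], [0.488, -0.052, 0.121], [0.488, -0.054, 0.122], [0.488, -0.056, 0.12], [0.489, -0.058, 0.117], [0.491, -0.058, 0.102], [0.487, -0.04, 0.111], [0.486, -0.043, 0.121], [0.486, -0.045, 0.12], [0.486, -0.047, 0.119], [0.486, -0.049, 0.117], [0.486, -0.052, 0.118], [0.486, -0.054, 0.119], [0.487, -0.055, 0.113], [0.488, -0.057, 0.109], [0.487, -0.041, 0.102], [0.486, -0.043, 0.104], [0.486, -0.045, 0.104], [0.486, -0.048, 0.106], [0.486, -0.05, 0.107], [0.486, -0.052, 0.108], [0.486, -0.054, 0.104], [0.486, -0.056, 0.104]]
low 490
[[0.931, 0.364, -0.001], [0.364, -0.931, 0.001], [-0.0, -0.001, -1.0]]
```

>>> apply_moves --moves "0 0 -0.117 0 0 0 8.5;0 0 -0.117 0 0 0 8.5;0 0 -0.117 0 0 0 8.5;0 0 -0.117 0 0 0 8.5;0 0 -0.117 0 0 0 8.5;0 0 -0.117 0 0 0 8.5;0 0 -0.117 0 0 0 8.5;0 0 -0.117 0 0 0 8.5;0 0 -0.117 0 0 0 8.5;0 0 -0.117 0 0 0 8.5" --squeeze 40

```text
t: 0.93
ee_pos: [0.2638, -0.675, 0.2308]
ee_rot: [-2.245, -2.196, -0.0]
contact_force: [0.3, -0.7, 0.2]
opening: 0.0846
finger_force: 0.0
```

>>> apply_moves --moves "0 0 0 3.16 1.05 0 8.5;0 0 0 3.16 1.05 0 8.5;0 0 0 3.16 1.05 0 8.5;0 0 0 3.16 1.05 0 8.5;0 0 0 3.16 1.05 0 8.5;0 0 0 3.16 1.05 0 8.5;0 0 0 3.16 1.05 0 8.5;0 0 0 3.16 1.05 0 8.5;0 0 0 3.16 1.05 0 8.5;0 0 0 3.16 1.05 0 8.5"

```text
t: 1.77
ee_pos: [0.3779, -0.3607, 0.2311]
ee_rot: [-2.252, -2.19, 0.0]
contact_force: [-0.0, -0.4, 0.2]
opening: 0.0849
finger_force: 0.0
```

>>> apply_moves --moves "0 0 0 3.16 1.05 0 8.5;0 0 0 3.16 1.05 0 8.5;0 0 0 3.16 1.05 0 8.5;0 0 0 3.16 1.05 0 8.5;0 0 0 3.16 1.05 0 8.5;0 0 0 3.16 1.05 0 8.5;0 0 0 3.16 1.05 0 8.5;0 0 0 3.16 1.05 0 8.5;0 0 0 3.16 1.05 0 8.5;0 0 0 3.16 1.05 0 8.5"

```text
t: 2.6
ee_pos: [0.4918, -0.0478, 0.2311]
ee_rot: [-2.252, -2.19, 0.001]
contact_force: [1.0, -0.9, 0.7]
opening: 0.0848
finger_force: 0.0
```

Run:
```python
from rig import sensors, viewer
import cv2,numpy as np
from h import cloud
from scipy.spatial.transform import Rotation as R
s=sensors.get_state();c=viewer.read_camera("wrist")
cv2.imwrite("pics/w1.png",c["color"][:,:,::-1])
T=np.eye(4);T[:3,:3]=R.from_rotvec(s["ee_rot"]).as_matrix();T[:3,3]=s["ee_pos"]
print(s["t"],s["ee_pos"],T[:3,:3].round(3).tolist(),s["contact_force"],np.round(s["joint_pos"],2))
P=cloud(c,T@c["hand_eye"]);Q=P.reshape(-1,3)
t=(Q[:,2]>.119)&(Q[:,2]<.128)&(np.hypot(Q[:,0]-.4915,Q[:,1]+.049)<.04)
print("tab",t.sum(),cv2.minAreaRect((Q[t,:2]*1000).astype(np.float32)))
l=(Q[:,2]>.08)&(Q[:,2]<.09)
print("lid",cv2.minAreaRect((Q[l,:2]*1000).astype(np.float32)),np.median(Q[l,2]))
```

```text
2.6 [ 0.49175659 -0.04779179  0.23114964] [[0.028, 1.0, -0.0], [1.0, -0.028, -0.0], [-0.0, -0.0, -1.0]] [ 1.03656566 -0.93476793  0.7025202 ] [ 0.32  0.35 -0.44  2.1   0.22  0.73 -0.29]
tab 321 ((493.6503601074219, -46.63490295410156), (18.75585174560547, 11.082761764526367), 88.16636657714844)
lid ((492.48358154296875, -89.48814392089844), (137.28941345214844, 140.15374755859375), 88.45824432373047) 0.08434792446193876
```

View pics/w1.png

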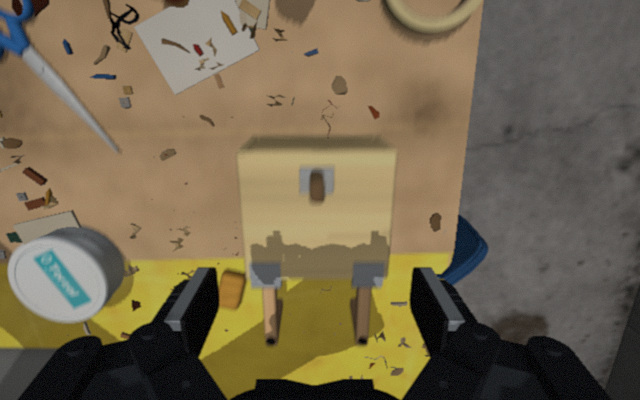

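The tab sits at pixel (317,185), between the fingers, and measures (0.4937, −0.0466), which agrees with the tray model. I'll descend and grip.

>>> apply_moves --moves "0 0 0 0.1 0.1 2.8 8.5;0 0 0 0 0 2.8 6;0 0 0 0 0 2.8 5;0 0 0 0 0 2.6 4;0 0 0 0 0 2.6 3;0 0 0 0 0 0 0;0 0 0 0 0 0 0;0 0 0 0 0 0 0;0 0 0 0 0 0 0;0 0 0 0 0 0 0" --squeeze 40

```text
t: 3.48
ee_pos: [0.4929, -0.0488, 0.0962]
ee_rot: [2.252, 2.189, 0.001]
contact_force: [0.2, -1.7, -6.2]
opening: 0.0114
finger_force: 43.3
```

>>> apply_moves --moves "0 0 0 -0.33 0 -0.82 0;0 0 0 -0.33 0 -0.82 0;0 0 0 -0.46 0 -0.76 0;0 0 0 -0.46 0 -0.76 0;0 0 0 -0.57 0 -0.68 0;0 0 0 -0.57 0 -0.68 0;0 0 0 -0.67 0 -0.58 0;0 0 0 -0.67 0 -0.58 0;0 0 0 -0.75 0 -0.47 0;0 0 0 -0.75 0 -0.47 0"

```text
t: 4.32
ee_pos: [0.4914, -0.1041, 0.1621]
ee_rot: [2.252, 2.191, 0.001]
contact_force: [3.3, 2.3, -8.2]
opening: 0.0115
finger_force: 39.0
```

>>> apply_moves --moves "0 0 0 -0.81 0 -0.35 0;0 0 0 -0.82 0 -0.35 0;0 0 0 -0.86 0 -0.22 0;0 0 0 -0.87 0 -0.21 0;0 0 0 -0.88 0 -0.08 0;0 0 0 -0.88 0 -0.07 0;0 0 0 -0.88 0 0.06 0;0 0 0 -0.88 0 0.06 0;0 0 0 -0.86 0 0.2 0;0 0 0 0 0 0 0"

```text
t: 5.15
ee_pos: [0.4894, -0.1837, 0.1715]
ee_rot: [2.253, 2.186, -0.0]
contact_force: [0.5, -1.0, 7.1]
opening: 0.0112
finger_force: 41.0
```

Run:
```python
from rig import sensors, viewer
import cv2,numpy as np
s=sensors.get_state();c=viewer.read_camera("scene")
print(s["ee_pos"],s["contact_force"])
cv2.imwrite("pics/s2.png",cv2.resize(c["color"][80:280,230:550,::-1],None,fx=2,fy=2))
np.savez("scene2.npz",**c)
from h import cloud
P=cloud(c)
for n,m in {"lid":(P[...,2]>.1)&(P[...,2]<.225)&(P[...,0]>.42)&(P[...,0]<.56)&(P[...,1]>-.2)&(P[...,1]<-.1)}.items():
    Q=P[m];
    for z in np.arange(.1,.225,.015):
        k=(Q[:,2]>z)&(Q[:,2]<z+.015)&(Q[:,0]<.47);print(round(z,3),k.sum(),np.median(Q[k],0).round(4))
```

```text
[ 0.48940837 -0.18373571  0.17146434] [ 0.51927028 -1.02987201  7.13628176]
0.1 81 [ 0.4422 -0.1561  0.1081]
0.115 74 [ 0.4421 -0.1539  0.123 ]
0.13 76 [ 0.4444 -0.1518  0.1381]
0.145 74 [ 0.4441 -0.15    0.1523]
0.16 86 [ 0.4404 -0.1482  0.1672]
0.175 82 [ 0.4418 -0.1469  0.1823]
0.19 93 [ 0.445  -0.1451  0.1975]
0.205 83 [ 0.4474 -0.1429  0.2121]
0.22 16 [ 0.4547 -0.1915  0.222 ]
```

View pics/s2.png

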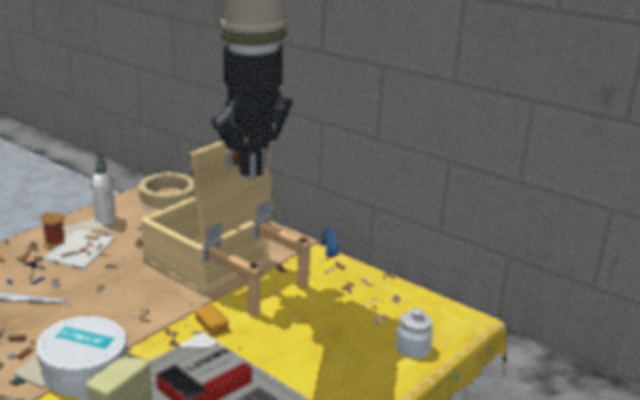

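The lid is nearly upright, leaning about 0.13 rad toward the tray. I'll bring it the rest of the way.

>>> apply_moves --moves "0 0 0 -0.4 0 0.1 0;0 0 0 -0.5 0 0.1 0;0 0 0 -0.5 0 0.15 0;0 0 0 0 0 0 0;0 0 0 0 0 0 0"

```text
t: 5.62
ee_pos: [0.489, -0.196, 0.1678]
ee_rot: [2.252, 2.189, 0.0]
contact_force: [3.6, 1.0, 5.2]
opening: 0.0116
finger_force: 41.1
```

```bash
cat >> h.py <<'E'
def lean():
    from rig import sensors, viewer
    s=sensors.get_state();c=viewer.read_camera("scene");P=cloud(c)
    m=(P[...,2]>.1)&(P[...,2]<.21)&(P[...,0]>.425)&(P[...,0]<.465)&(P[...,1]>-.2)&(P[...,1]<-.1);Q=P[m]
    k=np.polyfit(Q[:,2],Q[:,1],1);r=np.abs(np.polyval(k,Q[:,2])-Q[:,1])<.004;k=np.polyfit(Q[r,2],Q[r,1],1)
    print(s["t"],s["ee_pos"].round(4),s["contact_force"].round(1),"lean",k[0].round(3),"face y at z=.08,.188:",np.polyval(k,[.08,.188]).round(4),r.sum());return c,P
E
python3 -c "
from h import *;lean()"
```

```text
5.6167 [ 0.489  -0.196   0.1678] [3.6 1.  5.2] lean 0.016 face y at z=.08,.188: [-0.1591 -0.1574] 413
```

>>> apply_moves --moves "0 0 0 0 0 0 2;0 0 0 0 0 0 4;0 0 0 0 0 0 5;0 0 0 0 0 0 5;0 0 0 0 0 -1 5;0 0 0 0 0 -2 5;0 0 0 0 0 -3 5;0 0 0 0 0 -3 5;0 0 0 0 0 -3 5;0 0 0 0 0 -3 5"

```text
t: 6.5
ee_pos: [0.488, -0.1949, 0.3197]
ee_rot: [-2.252, -2.19, 0.0]
contact_force: [1.3, -0.0, -0.0]
opening: 0.0501
finger_force: 0.0
```

Run:
```python
from h import *
from rig import viewer,sensors
import cv2
lean()
c=viewer.read_camera("top");P=cloud(c)
cv2.imwrite("pics/t3.png",cv2.resize(c["color"][90:240,180:400,::-1],None,fx=3,fy=3))
m=(P[...,2]>.205)&(P[...,2]<.222)&(P[...,0]>.41)&(P[...,0]<.57)&(P[...,1]>-.2)&(P[...,1]<-.1)
print("top edge",m.sum(),np.median(P[m],0))
m=(P[...,2]>.165)&(P[...,2]<.203)&(P[...,0]>.46)&(P[...,0]<.52)&(P[...,1]>-.14)&(P[...,1]<-.1)
print("inner tab",m.sum(),P[m].min(0) if m.any() else 0,P[m].max(0) if m.any() else 0)
```

```text
6.5 [ 0.488  -0.1949  0.3197] [ 1.3 -0.  -0. ] lean 0.02 face y at z=.08,.188: [-0.1594 -0.1572] 409
top edge 0 [nan nan nan]
inner tab 0 0 0
  return _methods._mean(a, axis=axis, dtype=dtype,
  ret = um.true_divide(
```

View pics/t3.png

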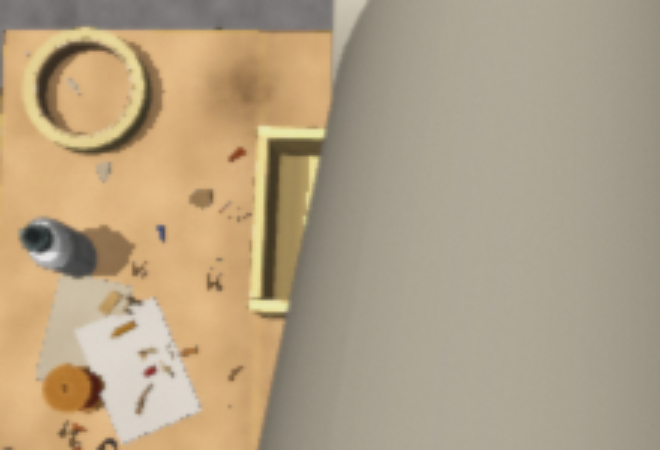

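The arm hides the lid in the top view, but the scene camera shows it standing free at a lean of 0.02. I'll move over the inner side and look with the wrist camera.

>>> apply_moves --moves "0 0 0 2.4 0 0 5;0 0 0 2.4 0 0 5;0 0 0 2.4 0 0 5;0 0 0 0 0.1 0 5;0 0 0 0 0 0 5"

```text
t: 7.02
ee_pos: [0.4914, -0.1221, 0.3177]
ee_rot: [-2.249, -2.193, 0.0]
contact_force: [1.0, -0.4, -0.2]
opening: 0.0496
finger_force: 0.0
```

Run:
```python
from h import *
from rig import viewer,sensors
import cv2
from scipy.spatial.transform import Rotation as R
lean()
s=sensors.get_state();c=viewer.read_camera("wrist")
cv2.imwrite("pics/w4.png",c["color"][:,:,::-1])
T=np.eye(4);T[:3,:3]=R.from_rotvec(s["ee_rot"]).as_matrix();T[:3,3]=s["ee_pos"]
P=cloud(c,T@c["hand_eye"]);Q=P.reshape(-1,3)
b=lambda lo,hi:np.all((Q>lo)&(Q<hi),1)
for n,m in {"topedge":b([.41,-.2,.205],[.57,-.1,.225]),"tab":b([.46,-.143,.17],[.52,-.09,.203]),"tabtop":b([.46,-.14,.194],[.52,-.09,.203])}.items():
    q=Q[m];print(n,m.sum(),np.percentile(q,[3,50,97],axis=0).round(4).tolist() if m.any() else 0)
```

```text
7.0167 [ 0.4914 -0.1221  0.3177] [ 1.  -0.4 -0.2] lean 0.016 face y at z=.08,.188: [-0.1591 -0.1573] 408
topedge 2395 [[0.4262, -0.157, 0.2058], [0.4909, -0.1507, 0.2126], [0.5555, -0.1469, 0.2142]]
tab 613 [[0.4857, -0.1419, 0.1856], [0.4915, -0.125, 0.196], [0.4972, -0.1107, 0.1978]]
tabtop 449 [[0.4864, -0.139, 0.1943], [0.4916, -0.1252, 0.1963], [0.4966, -0.112, 0.1978]]
```

View pics/w4.png

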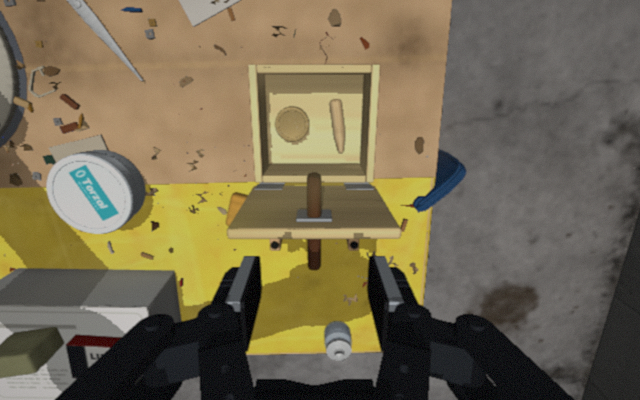

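The lid stands upright at rows 185–235, with the inner tab at (315,190) measured as x 0.4915, tip y −0.110 and mid z 0.187. The tin and peg are undisturbed in the tray. I'll descend and grip the inner tab.

>>> apply_moves --moves "0 0 0 0.15 0 2.5 5;0 0 0 0 0 3 5;0 0 0 0 0 3 5;0 0 0 0 0 2.5 5;0 0 0 0 0 2 5;0 0 0 0 0 1.8 4;0 0 0 0 0 0 2;0 0 0 0 0 0 0;0 0 0 0 0 0 0;0 0 0 0 0 0 0" --squeeze 40

```text
t: 7.95
ee_pos: [0.491, -0.1227, 0.1698]
ee_rot: [-2.253, -2.189, 0.002]
contact_force: [-0.2, -2.4, -12.2]
opening: 0.0113
finger_force: 40.1
```

```bash
python3 -c "
from h import *;lean()"
```

```text
7.95 [ 0.491  -0.1227  0.1698] [ -0.2  -2.4 -12.2] lean 0.017 face y at z=.08,.188: [-0.1593 -0.1575] 416
```

>>> apply_moves --moves "0 0 0 -0.58 0 -0.12 0;0 0 0 -0.59 0 -0.12 0;0 0 0 -0.59 0 -0.11 0;0 0 0 -0.6 0 -0.03 0;0 0 0 -0.6 0 -0.02 0;0 0 0 -0.6 0 -0.02 0;0 0 0 -0.59 0 0.07 0;0 0 0 -0.59 0 0.07 0;0 0 0 -0.6 0 0.07 0;0 0 0 0 0 0 0"

```text
t: 8.83
ee_pos: [0.4896, -0.1763, 0.1726]
ee_rot: [2.253, 2.189, -0.001]
contact_force: [-5.3, 0.6, 5.0]
opening: 0.0112
finger_force: 43.2
```

>>> apply_moves --moves "0 0 0 -0.58 0 0.16 0;0 0 0 -0.58 0 0.17 0;0 0 0 -0.57 0 0.17 0;0 0 0 -0.54 0 0.25 0;0 0 0 -0.54 0 0.25 0;0 0 0 -0.55 0 0.26 0;0 0 0 -0.5 0 0.33 0;0 0 0 -0.5 0 0.34 0;0 0 0 -0.49 0 0.34 0;0 0 0 0 0 0 0"

```text
t: 9.67
ee_pos: [0.4884, -0.2253, 0.1497]
ee_rot: [2.253, 2.188, -0.001]
contact_force: [-5.6, -1.8, 5.1]
opening: 0.0115
finger_force: 47.7
```

>>> apply_moves --moves "0 0 0 -0.44 0 0.41 0;0 0 0 -0.44 0 0.41 0;0 0 0 -0.43 0 0.41 0;0 0 0 -0.37 0 0.48 0;0 0 0 -0.37 0 0.48 0;0 0 0 -0.36 0 0.47 0;0 0 0 -0.22 0 0.39 0;0 0 0 -0.21 0 0.39 0;0 0 0 -0.21 0 0.4 0;0 0 0 -0.21 0 0.4 0"

```text
t: 10.5
ee_pos: [0.4876, -0.2578, 0.1076]
ee_rot: [2.253, 2.188, -0.002]
contact_force: [-5.0, -1.8, 4.3]
opening: 0.0116
finger_force: 53.6
```

>>> apply_moves --moves "0 0 0 -0.15 0 0.3 0;0 0 0 -0.12 0 0.3 0;0 0 0 -0.1 0 0.3 0;0 0 0 -0.09 0 0.3 0;0 0 0 -0.08 0 0.2 0;0 0 0 0 0 0 0;0 0 0 0 0 0 0"

```text
t: 11.08
ee_pos: [0.4874, -0.2632, 0.0934]
ee_rot: [2.253, 2.188, -0.002]
contact_force: [-4.1, -2.1, 0.6]
opening: 0.0112
finger_force: 54.9
```

```bash
cat >> h.py <<'E'
def flat():
    from rig import sensors, viewer
    s=sensors.get_state();c=viewer.read_camera("scene");P=cloud(c)
    Q=P.reshape(-1,3);m=np.all((Q>[.42,-.285,.07])&(Q<[.465,-.165,.115]),1);Q=Q[m]
    k=np.polyfit(Q[:,1],Q[:,2],1);r=abs(np.polyval(k,Q[:,1])-Q[:,2])<.004;k=np.polyfit(Q[r,1],Q[r,2],1)
    print(s["t"],s["ee_pos"].round(4),s["contact_force"].round(1),"slope",k[0].round(3),"z at -.17,-.28",np.polyval(k,[-.17,-.28]).round(4),r.sum(),m.sum());return c
E
python3 - <<'E'
from h import *
import cv2
c=flat();cv2.imwrite("pics/s5.png",cv2.resize(c["color"][80:280,230:550,::-1],None,fx=2,fy=2))
E
```

```text
11.0833 [ 0.4874 -0.2632  0.0934] [-4.1 -2.1  0.6] slope -0.059 z at -.17,-.28 [0.0878 0.0943] 372 398
```

View pics/s5.png

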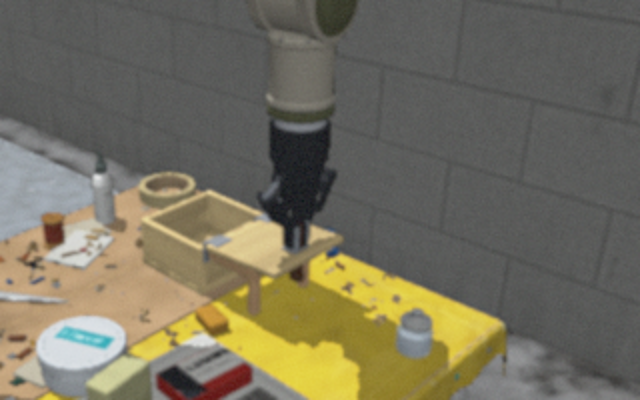

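The lid is still about 0.06 rad above level (roughly 6 mm at the tab). I'll continue slowly.

>>> apply_moves --moves "0 0 0 -0.04 0 0.12 0;0 0 0 -0.03 0 0.12 0;0 0 0 0 0 0.12 0;0 0 0 0 0 0.1 0;0 0 0 0 0 0 0;0 0 0 0 0 0 0"

```text
t: 11.63
ee_pos: [0.4874, -0.2644, 0.089]
ee_rot: [2.253, 2.187, -0.003]
contact_force: [-5.4, -5.1, 1.3]
opening: 0.0115
finger_force: 56.0
```

```bash
python3 -c "
from h import *;flat()"
```

```text
11.6333 [ 0.4874 -0.2644  0.089 ] [-5.4 -5.1  1.3] slope -0.018 z at -.17,-.28 [0.0872 0.0892] 378 391
```

>>> apply_moves --moves "0 0 0 0.03 0 0.08 0;0 0 0 0.03 0 0.08 0;0 0 0 0.02 0 0.06 0;0 0 0 0 0 0 0;0 0 0 0 0 0 0"

```text
t: 12.1
ee_pos: [0.4874, -0.2649, 0.087]
ee_rot: [2.253, 2.185, -0.004]
contact_force: [-5.7, -8.3, 4.6]
opening: 0.0113
finger_force: 56.7
```

```bash
python3 -c "
from h import *;flat()"
```

```text
12.1 [ 0.4874 -0.2649  0.087 ] [-5.7 -8.3  4.6] slope -0.002 z at -.17,-.28 [0.0869 0.0871] 395 409
```

>>> apply_moves --moves "0 0 0 0.03 0 0.06 0;0 0 0 0.03 0 0.06 0;0 0 0 0 0 0 0;0 0 0 0 0 0 0"

```text
t: 12.48
ee_pos: [0.4875, -0.265, 0.0863]
ee_rot: [2.253, 2.184, -0.005]
contact_force: [-6.2, -10.3, 10.5]
opening: 0.011
finger_force: 57.6
```

```bash
python3 -c "
from h import *;flat()"
```

```text
12.4833 [ 0.4875 -0.265   0.0863] [ -6.2 -10.3  10.5] slope -0.001 z at -.17,-.28 [0.0864 0.0865] 399 413
```

The lid is resting on the arms: it's level and the upward force is rising. I'll release and retreat.

>>> apply_moves --moves "0 0 0 0 0 0 1.6;0 0 0 0 0 0 3;0 0 0 0 0 0 5;0 0 0 0 0 0 5;0 0 0 0 0 -1 5;0 0 0 0 0 -2 5;0 0 0 0 0 -3 5;0 0 0 0 0 -3 5;0 0 0 0 0 -3 5;0 0 0 0 0 0 5"

```text
t: 13.37
ee_pos: [0.4903, -0.2614, 0.2104]
ee_rot: [2.247, 2.185, 0.005]
contact_force: [0.9, 0.4, 0.3]
opening: 0.0501
finger_force: 0.0
```

Run:
```python
from h import *
import cv2
c=flat();cv2.imwrite("pics/s6.png",cv2.resize(c["color"][80:280,230:550,::-1],None,fx=2,fy=2))
```

```text
13.3667 [ 0.4903 -0.2614  0.2104] [0.9 0.4 0.3] slope 0.003 z at -.17,-.28 [0.0867 0.0863] 407 417
```

View pics/s6.png

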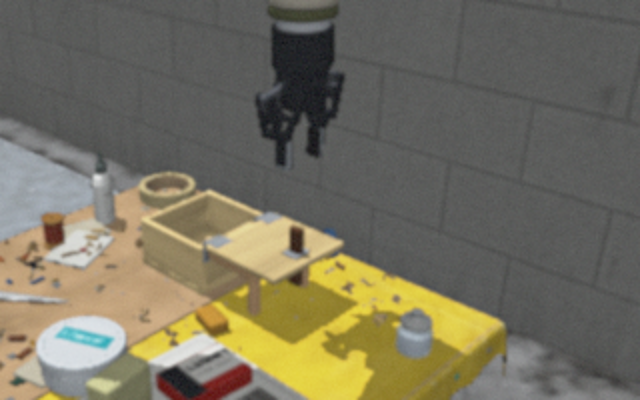

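The lid lies level on the rest arms with the tab upright at about (296,240), the gripper is clear, and the other objects haven't moved.

```bash
python3 -c "
from rig import workorder;print(workorder.hand_in())"
```

```text
the job is handed in; nothing more can be done
None
```

The job is handed in: the lid stood upright on its own, then was lowered by its inner pull until level on the rest arms and released at about 13 s, with nothing else seen to have moved.

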